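Present the slotted size plate at the end of its ledge

ROBOT

A 6-joint arm with a two-finger parallel gripper is mounted at the origin on a cart in front of the work surface, level with it; the furniture and walls round the work are solid. World frame = base frame: x ahead of the robot, y to its left, z up, the work surface at z = 0. Lengths are in m, angles in degrees, forces in N, time in s.
With the tool pointing down it reaches from about 0.375 to 0.9 m from the base axis. Payload 3.1 kg.
Tool frame: the origin (TCP) lies between the finger pads; the fingertips stand 11 mm ahead of it and the grasp point (between the pads) lies 8 mm behind it; z points along the fingers, y is the line along which they close (so a half turn about z gives the same grasp; the last joint's range is limited). The gripper opens to 87 mm and grips with 3 to 60 N. Pads are 19 mm wide; open, the fingers measure 117 mm over their backs; the gripper's body (75 mm by 190 mm) begins 51 mm behind the grasp point.
Start: joints at [60.418, 30.224, 82.088, -0, 67.689, -10.227], TCP at [0.207, 0.59, 0.234] pointing down, gripper open.
Joint ranges: [-176.69, 176.69], [-43.24, 126.21], [12.49, 139.97], [-82, 262], [0, 151.66], [-163.58, 163.58]. Speed limits (degrees/s): [159.86, 159.86, 180, 180, 180, 180].

INTERFACE

Orientations are given as a 3x3 rotation matrix whose columns are the frame's x, y, z axes.
In Python, from rig import bot gives the robot as it stands.
- The arm moves only by the tool apply_moves, never from a script. Its argument "steps" is a list that holds one entry, the list of rows, each a list of 7 numbers: the shift along the tool's x, y, z in cm, then the turn, a rotation vector about the tool's x, y, z in degrees, then the gripper command: -1 is shut, 1 is fully open, values between are in proportion. In form: [[[dx, dy, dz, rx, ry, rz, jaw], ...]]. A call has 1 to 20 rows; each row is the pose to reach, as a shift and turn from the pose commanded when the call began, along the tool's axes at that moment; what a row does not reach only later rows make up. A row lasts 1/8 s, in which the tool goes at most 62.5 mm and 10.7 degrees, less where a joint would pass 70% of its speed; a pose out of reach is approached as far as the arm can. A call with a gripper value outside its range is refused whole. The fingers move at their own pace and stop on an object; the grip force is fixed at half the most. Time passes only in rows, so rows that repeat a pose let the fingers close. It gives the time, the measured TCP pose, the force, the opening and the grip force at its end, in the units of the state.
- bot.read_state(): the state, without advancing time (a new reading comes with each control period).
- bot.capture(name): name is "side" or "top" or "wrist"; returns the picture (420x560x3 uint8, blue, green, red); there is no depth.
- bot.camera_model(name): a dict with "intrinsics" (3x3 intrinsics, pixels), "k1" (the pictures are not rectified: a ray, as slopes to the right and down, at radius r is drawn at 1 + k1 r^2 times it, then the intrinsics apply), "R" (3x3) and "t" (3): a world point X has camera coordinates R X + t. Camera axes: x right, y down, z forward; pixel columns grow to the right and rows downward; lengths in m; the calibration is good to about 2 mm. A picture is of the moment at which its call begins: read the wrist's pose just before it. camera_model takes no time and is no camera call; for the wrist camera it gives the pose at the moment of the call.
- bot.hand_in(): hands the job in; it is judged then, once.
The state is a dict: "time_s": time; "joint_positions": joint angles; "qvel": joint speeds; "tau": joint torques, N m; "position": TCP position; "tcp_rot": TCP orientation; "force": force on the tool from outside, world axes, zero at the start; "moment": the same for the moment, N m; "opening": opening from 0.0 (shut) to 1.0 (fully open); "grasp_force": force on a finger pad.
Only numpy, scipy, OpenCV 4.12 (cv2) and the standard library are available. Lean on these libraries where they do the work, as an engineer would, in place of code of your own. Each camera call takes 0.05 s, during which the arm holds its last target. There are 200 camera calls.

TASK

Two thin plates lie on the low ledge. With the fingertips only, push the plate that has a slot through its middle back flat against the raised strip along the ledge's rear edge, and along the ledge until about a third of its length sticks out past the end that it lies nearer to, so that someone can take it by its edge. Only slide it, never lift it, and leave the plain plate and the other things where they are.

Things in the scene. Friction and masses are not known exactly. Their poses are not given: they have to be found in the camera images.
- ledge: Grey ledge fixed to the worktop, slightly turned: 140 mm deep (its x, pointing to the rear) by 440 mm long (its y; ends at +220 and -220 mm), flat top 45 mm above its origin (centre of its underside). A dark steel strip, 10 mm thick, 14 mm high, stands on the top along the whole rear edge, front face at x = +60 mm. Front and ends are open. The worktop's own 82 mm black fence is 55 mm or more before it.
- slotted_plate: Plate to push: loose, aluminium, 92 (x) by 120 (y, about along the ledge) by 8 mm, about 0.24 kg, slot 16 by 64 mm through its middle. Origin: centre of underside. Lies wholly on either half of the ledge, askew, 8 to 22 mm off the strip, 75 mm or more from the plain plate. Against the strip its origin is at ledge x = +14 mm; with a third (40 mm) out, at ledge y = +200 or -200 mm.
- plain_plate: Bystander: loose aluminium plate of the same size, 92 by 120 by 8 mm, without a slot, on the other half of the ledge. Origin: centre of its underside. Leave it alone.
- star_knob: Bystander: loose black star knob, 41 mm across, 32 mm high, standing on the worktop to the right of the ledge. Origin: centre of its underside.
- label_box: Bystander: loose small cream carton, 62 by 92 by 35 mm, on the worktop farther right. Origin: centre of its underside.
- tape_roll: Bystander: loose roll of brown packing tape, 108 mm across, 48 mm high, on the worktop to the left of the ledge. Origin: centre of its underside.
Not all that is in view belongs to the job. Leave any green look-alike of the slotted_plate alone.

How it is judged (in metres and radians):
At the end, for the whole second after the job is handed in: The slotted plate lies flat on the ledge with its long rear edge against the strip (within 5 mm, and within 4 degrees of parallel) and 28 to 52 mm of its 120 mm length sticking out past the nearer end of the ledge, at rest; the plain plate is within 15 mm of where it was (x of slotted_plate in the frame of ledge between 0.009 and 0.02 m and angle between the y axis of slotted_plate and the y axis of ledge, either way round below 0.07 rad and angle between slotted_plate's own z axis and vertical below 0.05 rad and z of slotted_plate in the frame of ledge between 0.042 and 0.049 m and linear speed of slotted_plate below 0.01 m/s and distance of plain_plate from where it was at the start of the episode below 0.015 m and (y of slotted_plate in the frame of ledge between 0.188 and 0.212 m or y of slotted_plate in the frame of ledge between -0.212 and -0.188 m)); the robot touches nothing.
It fails at once if the slotted plate is lifted or tipped (height (world z) of slotted_plate above 0.057 m or angle between slotted_plate's own z axis and vertical above 0.2 rad).
It fails at once if the slotted plate falls off the ledge (height (world z) of slotted_plate below 0.03 m).
It fails at once if the plain plate is shifted or lifted (distance of plain_plate from where it was at the start of the episode above 0.015 m).
It fails at once if the star knob, the cream carton or the tape roll is moved (distance of any of star_knob, label_box, tape_roll from where it was at the start of the episode above 0.02 m).
It also fails if it takes over 56 s, if anything falls off the work surface, if the arm or the gripper's body presses on something with over 40 N, if the wrist force passes 120 N, or if a joint passes its speed limit or range.

## Working session

There is one attempt and no reset: what is moved stays moved. The work goes in short steps, Python scripts to look and compute and a tool call to move; the robot and the scene stay as the last step left them, time stands still between calls to the robot, and variables do not carry over. Pictures are saved under pics/ and viewed, at most 10 in all, crops included, and the job is handed in when it is done.

Besides the shell and the picture viewer there is one more tool, called after "Emit:" as a command line: name --argument value ..., lists and objects as JSON in quotes. apply_moves: Moves the arm, as the interface text tells. Its arguments: {"type":"object","properties":{"steps":{"type":"array","items":{"type":"array","items":{"type":"array","items":{"type":"number"}}}}},"required":["steps"]}

```bash
mkdir -p pics; ls
python3 - <<'E'
from rig import bot
import cv2
s=bot.read_state();print(s['time_s'],s['position'],s['tcp_rot'],s['opening'])
for n in("top","side"):
    im=bot.capture(n);cv2.imwrite(f"pics/{n}0.png",im);c=bot.camera_model(n);print(n,c)
E
```

```text
pics
0.0 [0.20674515 0.58905816 0.23257674] [[-9.43496746e-01  3.31380139e-01 -1.04558427e-03]
 [ 3.31381594e-01  9.43494915e-01 -1.89309853e-03]
 [ 3.59168185e-04 -2.13261969e-03 -9.99997661e-01]] 1.0042106523473455
top {'intrinsics': array([[542.8837698 ,   0.        , 284.92682233],
       [  0.        , 542.8837698 , 213.00265275],
       [  0.        ,   0.        ,   1.        ]]), 'k1': -0.11511113870589396, 'R': array([[-0.02658177, -0.99959901, -0.00975889],
       [-0.98181517,  0.02794203, -0.1877717 ],
       [ 0.18796909,  0.00459012, -0.98216422]]), 't': array([-0.05207546,  0.47500993,  1.98156322])}
side {'intrinsics': array([[386.89658977,   0.        , 284.34558318],
       [  0.        , 386.89658977, 213.67635458],
       [  0.        ,   0.        ,   1.        ]]), 'k1': -0.06984393060117446, 'R': array([[ 0.99425661, -0.10572598, -0.01660728],
       [-0.06290138, -0.45174156, -0.88992864],
       [ 0.08658638,  0.88586206, -0.45579734]]), 't': array([-0.48593869,  0.05824237,  1.29902292])}
```

View pics/top0.png

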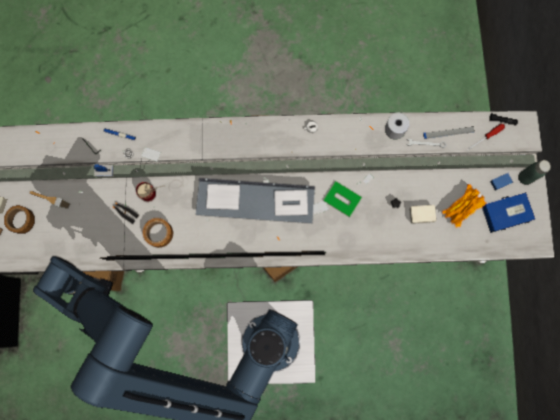

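View pics/side0.png

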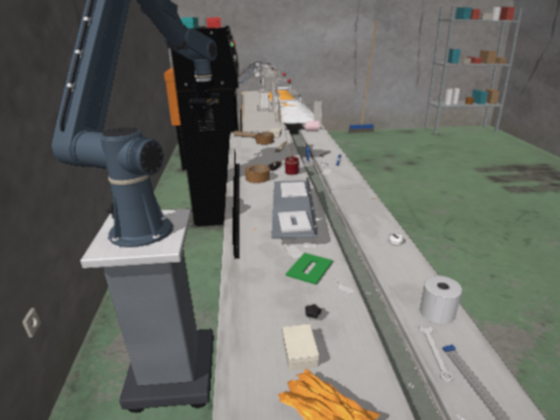

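The top view shows the ledge (about 197–313, 180–220). The candidates for the plate are the white slotted plate at (292,203), the green slotted look-alike at (342,198), and the plain plate at (223,196). By description I choose (292,203), at the ledge's right (−y) end. Next I'll locate it and move the wrist camera over it.

```bash
cat > h.py <<'E'
from rig import bot
import cv2, numpy as np
def world(c,uv,z):
    K=c['intrinsics'];uv=np.array(uv,float).reshape(-1,1,2)
    # distortion: r*(1+k1 r^2), same as cv2 model
    n=cv2.undistortPointsIter(uv,K,np.array([c['k1'],0,0,0]),None,None,(3,50,1e-10)).reshape(-1,2)
    d=np.c_[n,np.ones(len(n))]@c['R']; o=-c['R'].T@c['t']
    return o+d*((z-o[2])/d[:,2])[:,None]
def pix(c,X):
    rv=cv2.Rodrigues(c['R'])[0]
    return cv2.projectPoints(np.array(X,float).reshape(-1,1,3),rv,c['t'],c['intrinsics'],np.array([c['k1'],0,0,0]))[0].reshape(-1,2)
E
python3 - <<'E'
from h import *
c=bot.camera_model('top')
print(world(c,[(292,203),(223,196),(342,198),(197,214),(313,221),(314,188),(202,179),(395,203),(423,214),(157,232),(105,258),(325,253)],0.05).round(3))
w=bot.camera_model('wrist');s=bot.read_state();T=np.array(s['tcp_rot'])
o=-w['R'].T@w['t'];print('cam in tool',T.T@(o-s['position']),(T.T@w['R'].T).round(3),w['intrinsics'])
im=cv2.imread('pics/top0.png')[165:240,185:365];cv2.imwrite('pics/crop.png',cv2.resize(im,None,fx=4.4,fy=4.4,interpolation=cv2.INTER_CUBIC))
E
```

```text
[[ 0.51  -0.093  0.05 ]
 [ 0.544  0.166  0.05 ]
 [ 0.523 -0.28   0.05 ]
 [ 0.478  0.264  0.05 ]
 [ 0.439 -0.168  0.05 ]
 [ 0.565 -0.177  0.05 ]
 [ 0.612  0.245  0.05 ]
 [ 0.499 -0.478  0.05 ]
 [ 0.454 -0.581  0.05 ]
 [ 0.414  0.414  0.05 ]
 [ 0.321  0.61   0.05 ]
 [ 0.319 -0.208  0.05 ]]
cam in tool [ 0.0771603   0.00041627 -0.15047455] [[ 0.    -0.96  -0.282]
 [ 1.     0.     0.   ]
 [-0.    -0.282  0.96 ]] [[318.16179369   0.         280.20657993]
 [  0.         318.16179369 216.63065662]
 [  0.           0.           1.        ]]
```

View pics/crop.png

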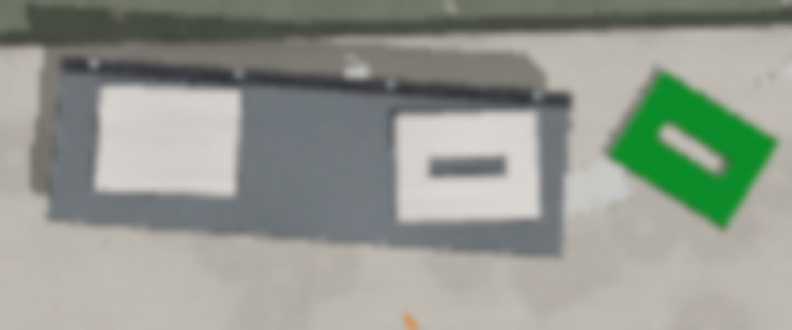

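The crop confirms it: the slotted white plate at crop (468,165), i.e. about (291,202) in the full picture, is on the ledge's right half. The plain plate is at (168,140) and the green look-alike lies off the ledge at (692,150). I'm moving the wrist camera over it, turned to line up with the ledge.

Emit:
apply_moves --steps '[[[-29.4,-25.6,-1,0,0,-7,1],[-29.4,-25.6,-1,0,0,-7,1],[-29.4,-25.6,-1,0,0,-7,1],[-29.4,-25.6,-1,0,0,-7,1],[-29.4,-25.6,-1,0,0,-7,1],[-29.4,-25.6,-1,0,0,-7,1],[-29.4,-25.6,-1,0,0,-7,1],[-45.4,-56,-1,0,0,-14.2,1],[-45.4,-56,-1,0,0,-14.2,1],[-45.4,-56,-1,0,0,-14.2,1],[-45.4,-56,-1,0,0,-14.2,1],[-45.4,-56,-1,0,0,-14.2,1],[-45.4,-56,-1,0,0,-14.2,1],[-45.4,-56,-1,0,0,-14.2,1],[-45.4,-56,-1,0,0,-14.2,1],[-45.4,-56,-1,0,0,-14.2,1]]]'

```text
time_s: 2.1
position: [0.4493, -0.0874, 0.2434]
tcp_rot: [[-0.996, 0.088, -0.001], [0.088, 0.996, 0.001], [0.001, 0.001, -1.0]]
force: [1.2, 0.3, -0.8]
opening: 1.003
grasp_force: 0.0
```

Run:
```python
from h import *
import pickle
s=bot.read_state();c=bot.camera_model('wrist');im=bot.capture('wrist');cv2.imwrite('pics/w1.png',im);pickle.dump(c,open('w1.pkl','wb'))
print(s['position'],s['tcp_rot'],s['time_s'],s['joint_positions'])
```

```text
[ 0.44934786 -0.08741222  0.24340228] [[-9.96149255e-01  8.76693610e-02 -8.62862041e-04]
 [ 8.76686865e-02  9.96149374e-01  7.90856676e-04]
 [ 9.28873382e-04  7.12165307e-04 -9.99999315e-01]] 2.1 [-2.50545859e+01  1.65808860e+01  1.04489988e+02  2.34659697e-02
  5.89931037e+01 -1.10037162e+02]
```

View pics/w1.png

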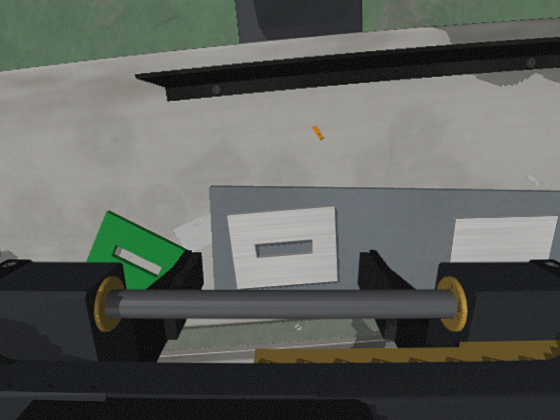

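The wrist view shows the slotted plate's corners near (228,215), (335,207), (338,281) and (237,289). The ledge's front edge runs along rows 186–191, with its −y front corner at (210,186). The plain plate's near corner is (455,219).

```bash
cat >> h.py <<'E'
def rect(im,lo,hi,roi):
    x0,y0,x1,y1=roi;m=cv2.inRange(im[y0:y1,x0:x1],lo,hi)
    cs=cv2.findContours(m,cv2.RETR_EXTERNAL,2)[0];k=max(cs,key=cv2.contourArea)
    return k.reshape(-1,2)+[x0,y0]
E
python3 - <<'E'
from h import *
import pickle
c=pickle.load(open('w1.pkl','rb'));im=cv2.imread('pics/w1.png')
g=cv2.cvtColor(im,cv2.COLOR_BGR2GRAY)
for n,p in(('plate',(285,225)),('ledge',(400,230)),('table',(250,150))):print(n,im[p[1],p[0]])
k=rect(im,(165,165,165),(255,255,255),(217,195,350,300))
P=world(c,k,0.053)
r=cv2.minAreaRect((P[:,:2]*1000).astype(np.float32));print('plate',r,cv2.boxPoints(r).round(1).tolist())
# ledge front edge: strongest vertical gradient per column
pts=[]
for u in range(225,540,15):
    col=g[175:203,u].astype(int);d=np.diff(cv2.blur(col.astype(np.float32).reshape(-1,1),(1,3)).ravel());pts.append((u+0.,175+d.argmin()+.5))
F=world(c,pts,0.045)[:,:2]
vx,vy,x0,y0=cv2.fitLine(F.astype(np.float32),cv2.DIST_HUBER,0,.001,.001).ravel();d=np.array([vx,vy])*np.sign(vy)
n=np.array([d[1],-d[0]]);print('ly',d,'resid',np.abs((F-[x0,y0])@n).max())
pe=[]
for v in range(192,255,6):
    row=g[v,190:226].astype(np.float32)
    q=np.diff(cv2.blur(row.reshape(-1,1),(1,3)).ravel());pe.append((190+q.argmin()+.5,v+0.))
E=world(c,pe,.045)[:,:2];a=np.median((E-[x0,y0])@d);print('end spread',((E-[x0,y0])@d).round(4))
org=np.array([x0,y0])+d*(a+.22)+n*.07
print('ledge org',org)
ctr=np.array(r[0])/1000-org;print('plate in ledge',ctr@n,ctr@d)
for q in cv2.boxPoints(r)/1000-org:print(q@n,q@d)
k=rect(im,(165,165,165),(255,255,255),(440,205,560,262));Q=world(c,k,.053)[:,:2]-org
print('plain ymin',(Q@d).min())
np.savez('L.npz',org=org,n=n,d=d)
E
```

```text
plate [177 180 180]
ledge [115 110 106]
table [150 155 156]
plate ((510.9353942871094, -88.4653549194336), (118.49093627929688, 91.0569839477539), 89.93148040771484) [[465.29998779296875, -147.6999969482422], [556.4000244140625, -147.8000030517578], [556.5, -29.299999237060547], [465.5, -29.200000762939453]]
ly [0.09985878 0.9950016 ] resid 0.0006348552664159571
end spread [-0.1924 -0.1927 -0.1919 -0.1923 -0.1915 -0.1918 -0.1922 -0.1914 -0.1918
 -0.1921 -0.1925]
ledge org [0.52198414 0.0465967 ]
plate in ledge 0.0024936144303707147 -0.13549028102213043
-0.0369670628073355 -0.19893889774054913
0.0536456464359443 -0.18995441261531704
0.041954264861218574 -0.0720416622167099
-0.0486583839593346 -0.08102615250990428
plain ymin 0.058917705029178195
```

Emit:
apply_moves --steps '[[[2.6,0.45,0,0,0,0.7,0.7],[2.6,0.45,6,0,0,0.7,0.7],[2.6,0.45,12,0,0,0.7,0.7],[2.6,0.45,15,0,0,0.7,0.7],[2.6,0.45,17,0,0,0.7,0.7],[2.6,0.45,18,0,0,0.7,0.7],[2.6,0.45,18.3,0,0,0.7,0.7],[2.6,0.45,18.3,0,0,0.7,0.7],[2.6,0.45,18.3,0,0,0.7,0.7]]]'

```text
time_s: 3.28
position: [0.4249, -0.0825, 0.0613]
tcp_rot: [[-0.995, 0.102, 0.002], [0.102, 0.995, -0.001], [-0.002, -0.001, -1.0]]
force: [-0.7, 0.0, -0.9]
opening: 0.852
grasp_force: 0.0
```

```bash
cat >> h.py <<'E'
def tl():
    L=np.load('L.npz');s=bot.read_state();p=s['position'];q=p[:2]-L['org'];T=np.array(s['tcp_rot'])
    return dict(t=s['time_s'],x=q@L['n'],y=q@L['d'],z=p[2],yawerr=np.degrees(np.arcsin(T[:2,1]@L['n'])),F=np.round(s['force'],1))
E
python3 - <<'E'
from h import *
import pickle
print(tl());c=bot.camera_model('wrist');cv2.imwrite('pics/w2.png',bot.capture('wrist'));pickle.dump(c,open('w2.pkl','wb'))
E
```

```text
{'t': 3.275, 'x': np.float64(-0.0837380049884911), 'y': np.float64(-0.13813032151748314), 'z': np.float64(0.061268221037062226), 'yawerr': np.float64(0.1159103653924484), 'F': array([-0.7,  0. , -0.9])}
```

View pics/w2.png

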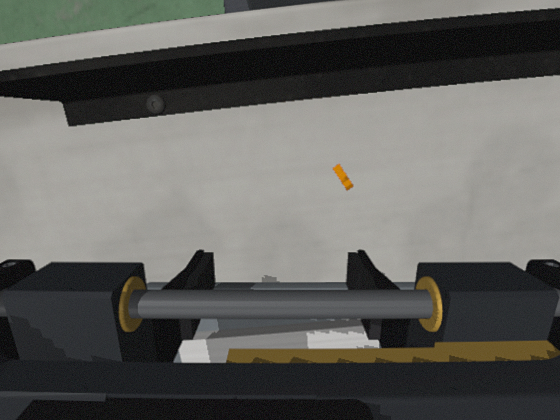

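The wrist view shows both open fingertips in front of the plate, clear of the ledge. Next I lower 3 mm and push slowly back.

Emit:
apply_moves --steps '[[[0,0.2,0.3,0,0,0,0.7],[-0.6,0.2,0.3,0,0,0,0.7],[-1.2,0.2,0.3,0,0,0,0.7],[-1.6,0.2,0.3,0,0,0,0.7],[-2.0,0.2,0.3,0,0,0,0.7],[-2.3,0.2,0.3,0,0,0,0.7],[-2.6,0.2,0.3,0,0,0,0.7],[-2.9,0.2,0.3,0,0,0,0.7],[-3.1,0.2,0.3,0,0,0,0.7],[-3.3,0.2,0.3,0,0,0,0.7],[-3.5,0.2,0.3,0,0,0,0.7],[-3.5,0.2,0.3,0,0,0,0.7]]]'

```text
time_s: 4.82
position: [0.4601, -0.0842, 0.0576]
tcp_rot: [[-0.995, 0.102, 0.001], [0.102, 0.995, -0.001], [-0.001, -0.0, -1.0]]
force: [-0.5, -0.2, 0.0]
opening: 0.848
grasp_force: 0.1
```

Run:
```python
from h import *
print(tl())
```

```text
{'t': 4.825, 'x': np.float64(-0.0485326053464623), 'y': np.float64(-0.13633752278394362), 'z': np.float64(0.057591343129016634), 'yawerr': np.float64(0.13248299117907467), 'F': array([-0.5, -0.2,  0. ])}
```

Emit:
apply_moves --steps '[[[-0.2,0,0,0,0,0,0.7],[-0.4,0,0,0,0,0,0.7],[-0.5,0,0,0,0,0,0.7],[-0.6,0,0,0,0,0,0.7],[-0.7,0,0,0,0,0,0.7],[-0.7,0,0,0,0,0,0.7]]]'

```text
time_s: 5.58
position: [0.4668, -0.0848, 0.0576]
tcp_rot: [[-0.995, 0.102, 0.001], [0.102, 0.995, -0.0], [-0.001, -0.0, -1.0]]
force: [-1.5, -0.1, -0.6]
opening: 0.852
grasp_force: 0.4
```

Emit:
apply_moves --steps '[[[-0.1,0,0,0,0,0,0.7],[-0.1,0,0,0,0,0,0.7],[-0.2,0,0,0,0,0,0.7],[-0.2,0,0,0,0,0,0.7]]]'

```text
time_s: 6.08
position: [0.4676, -0.0847, 0.0575]
tcp_rot: [[-0.995, 0.102, -0.002], [0.102, 0.995, 0.0], [0.002, 0.0, -1.0]]
force: [-4.5, -0.4, 2.0]
opening: 0.85
grasp_force: 1.8
```

Force rose to 4.5 N at TCP ledge x = −41 mm, as predicted for contact with the strip. Next I retreat, lift, shut the fingers and go to the free space beside the plate's inner end.

Emit:
apply_moves --steps '[[[1.5,0,0,0,0,0,0.7],[2,0,0,0,0,0,0.7],[2,0,-5,0,0,0,0],[0,5,-5,0,0,0,-1],[-2.5,10.6,-5,0,0,0,-1],[-5.2,10.6,-5,0,0,0,-1],[-5.2,10.6,-5,0,0,0,-1],[-5.2,10.6,-5,0,0,0,-1],[-5.2,10.6,-5,0,0,0,-1],[-5.2,10.6,-5,0,0,0,-1],[-5.2,10.6,-3,0,0,0,-1],[-5.2,10.6,-1.5,0,0,0,-1],[-5.2,10.6,-0.5,0,0,0,-1],[-5.2,10.6,0,0,0,0,-1],[-5.2,10.6,0,0,0,0,-1]]]'

```text
time_s: 7.95
position: [0.5308, 0.0153, 0.0573]
tcp_rot: [[-0.995, 0.102, -0.0], [0.102, 0.995, 0.0], [0.0, 0.0, -1.0]]
force: [0.7, 1.2, 1.7]
opening: 0.006
grasp_force: 0.0
```

Run:
```python
from h import *
print(tl());cv2.imwrite('pics/t2.png',cv2.resize(bot.capture('top')[165:240,185:365],None,fx=4.4,fy=4.4,interpolation=2))
```

```text
{'t': 7.95, 'x': np.float64(0.011943497210319955), 'y': np.float64(-0.03023658642765294), 'z': np.float64(0.057315140746706135), 'yawerr': np.float64(0.12381845362966631), 'F': array([0.7, 1.2, 1.7])}
```

View pics/t2.png

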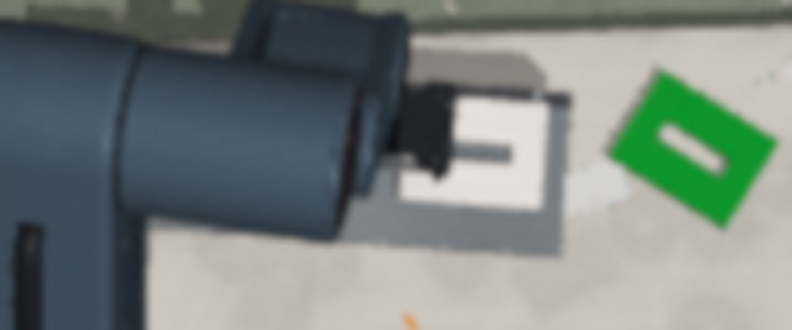

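The plate lies parallel against the strip, with the fingers clear beside its inner end. Next I push along the ledge, stopping short first.

Emit:
apply_moves --steps '[[[0,-1,0,0,0,0,-1],[0,-2,0,0,0,0,-1],[0,-2.5,0,0,0,0,-1],[0,-3,0,0,0,0,-1],[0,-3.4,0,0,0,0,-1],[0,-3.8,0,0,0,0,-1],[0,-4.2,0,0,0,0,-1],[0,-4.6,0,0,0,0,-1],[0,-5,0,0,0,0,-1],[0,-5.4,0,0,0,0,-1],[0,-5.8,0,0,0,0,-1],[0,-6.2,0,0,0,0,-1],[0,-6.6,0,0,0,0,-1],[0,-7,0,0,0,0,-1],[0,-7.3,0,0,0,0,-1],[0,-7.6,0,0,0,0,-1],[0,-7.8,0,0,0,0,-1],[0,-8,0,0,0,0,-1],[0,-8,0,0,0,0,-1]]]'

```text
time_s: 10.38
position: [0.5228, -0.0646, 0.0576]
tcp_rot: [[-0.995, 0.102, 0.0], [0.102, 0.995, -0.0], [-0.0, -0.0, -1.0]]
force: [0.1, 0.2, 1.3]
opening: 0.006
grasp_force: 0.0
```

Run:
```python
from h import *
print(tl());im=bot.capture('top');cv2.imwrite('pics/t3f.png',im);cv2.imwrite('pics/t3.png',cv2.resize(im[165:240,185:365],None,fx=4.4,fy=4.4,interpolation=2))
L=np.load('L.npz');c=bot.camera_model('top')
cv=lambda X:pix(c,[list(L['org']+x*L['n']+y*L['d'])+[z] for x,y,z in X])
# predicted target plate corners in crop pixels
print(((cv([(-.032,-.26,.053),(.06,-.26,.053),(.06,-.14,.053),(-.032,-.14,.053),(-.07,-.22,.045)])-[185,165])*4.4).round())
```

```text
{'t': 10.375, 'x': np.float64(0.011863751851758763), 'y': np.float64(-0.11053799790914513), 'z': np.float64(0.057569875764710315), 'yawerr': np.float64(0.11648316629690883), 'F': array([0.1, 0.2, 1.3])}
[[610. 215.]
 [617. 109.]
 [476. 100.]
 [468. 205.]
 [560. 258.]]
```

View pics/t3.png

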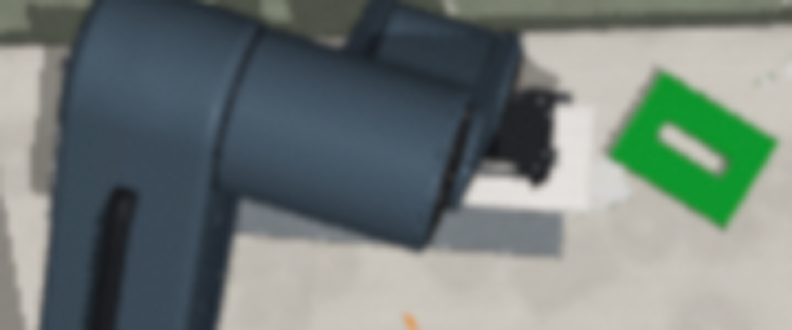

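The plate's front outer corner is at crop (588,211), against a target of (610,215), so 15–18 mm remain. I push 15 mm more, back off, lift, and move to view from above.

Emit:
apply_moves --steps '[[[0,-0.4,0,0,0,0,-1],[0,-0.7,0,0,0,0,-1],[0,-1,0,0,0,0,-1],[0,-1.2,0,0,0,0,-1],[0,-1.4,0,0,0,0,-1],[0,-1.5,0,0,0,0,-1],[0,-1.5,0,0,0,0,-1],[0,1,0,0,0,0,-1],[0,1.5,0,0,0,0,-1],[0,1.5,-6,0,0,0,-1],[2,-1,-12,0,0,0,-1],[7,-4,-18,0,0,0,0.7],[8,-6,-18,0,0,0,0.7],[8,-6,-18,0,0,0,0.7],[8,-6,-18,0,0,0,0.7]]]'

```text
time_s: 12.3
position: [0.4371, -0.1161, 0.2374]
tcp_rot: [[-0.995, 0.103, 0.0], [0.103, 0.995, -0.0], [-0.0, -0.0, -1.0]]
force: [-0.3, 0.6, 0.3]
opening: 0.377
grasp_force: 0.0
```

Run:
```python
from h import *
import pickle
print(tl());c=bot.camera_model('wrist');im=bot.capture('wrist');cv2.imwrite('pics/w4.png',im);pickle.dump(c,open('w4.pkl','wb'))
```

```text
{'t': 12.3, 'x': np.float64(-0.06816992882855263), 'y': np.float64(-0.17032747329019493), 'z': np.float64(0.2374162961667741), 'yawerr': np.float64(0.16545401284982375), 'F': array([-0.3,  0.6,  0.3])}
```

View pics/w4.png

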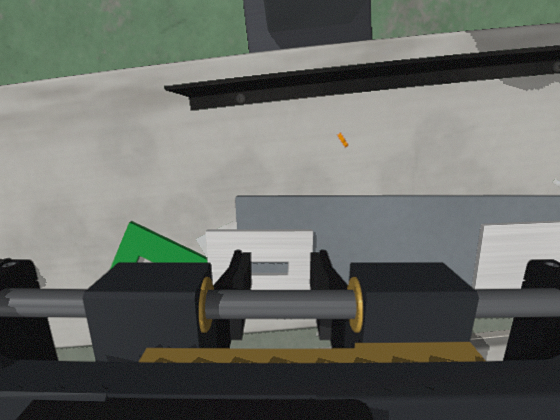

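The plate's front edge runs from about (207,232) to (313,231), nearly parallel to the ledge front (row ~196), and the ledge's front corner is at (236,196). I measure these next.

Run:
```python
from h import *
import pickle
L=np.load('L.npz');c=pickle.load(open('w4.pkl','rb'))
g=cv2.cvtColor(cv2.imread('pics/w4.png'),cv2.COLOR_BGR2GRAY).astype(np.float32)
lc=lambda uv,z:(lambda W:np.c_[(W-L['org'])@L['n'],(W-L['org'])@L['d']])(world(c,uv,z)[:,:2])
fr=[(u,223+np.diff(g[223:243,u]).argmax()+.5) for u in range(240,310,6)]
q=lc(fr,.053);print('front x',q[:,0].round(4),'angle deg',np.degrees(np.polyfit(q[:,1],q[:,0],1)[0]))
r=[(300+np.diff(g[v,300:330]).argmin()+.5,v) for v in range(234,246,2)]
l=[(197+np.diff(g[v,197:225]).argmax()+.5,v) for v in range(236,258,3)]
print('in y',lc(r,.053)[:,1].round(4),'out y',lc(l,.053)[:,1].round(4))
e=[(225+np.diff(g[v,225:250]).argmin()+.5,v) for v in range(200,228,4)]
f=[(u,188+np.diff(g[188:206,u]).argmin()+.5) for u in range(330,460,15)]
print('ledge end',lc(e,.045)[:,1].round(4),'front',lc(f,.045)[:,0].round(4))
```

```text
front x [-0.031  -0.0309 -0.0309 -0.0309 -0.0309 -0.0309 -0.0309 -0.0308 -0.0296
 -0.0308 -0.0308 -0.0308] angle deg 0.34196335110401294
in y [-0.1339 -0.1339 -0.1338 -0.1337 -0.1337 -0.1336] out y [-0.2592 -0.2538 -0.2631 -0.2611 -0.2591 -0.2582 -0.2596 -0.253 ]
ledge end [-0.2204 -0.2206 -0.2197 -0.2199 -0.2201 -0.2203 -0.2194] front [-0.0698 -0.0698 -0.0697 -0.0697 -0.0697 -0.0697 -0.0696 -0.0696 -0.0696]
```

The plate is flat against the strip (centre x ≈ 15 mm, 0.3° off), with about 34–37 mm out. That is within limits, but a further 4 mm push centres it better.

Emit:
apply_moves --steps '[[[0,3,0,0,0,0,-1],[-4,7.5,3,0,0,0,-1],[-8,7.5,7,0,0,0,-1],[-8,7.5,12,0,0,0,-1],[-8,7.5,15,0,0,0,-1],[-8,7.5,17,0,0,0,-1],[-8,7.5,18,0,0,0,-1],[-8,7.5,18,0,0,0,-1],[-8,6,18,0,0,0,-1],[-8,5.2,18,0,0,0,-1],[-8,4.7,18,0,0,0,-1],[-8,4.4,18,0,0,0,-1],[-8,4.1,18,0,0,0,-1],[-8,4.1,18,0,0,0,-1],[-8,5.5,18,0,0,0,-1],[-8,7.5,18,0,0,0,-1],[-8,7.5,12,0,0,0,-1],[-4,3,6,0,0,0,-1],[0,0,0,0,0,0,-1],[0,0,0,0,0,0,-1]]]'

```text
time_s: 14.85
position: [0.4361, -0.1157, 0.2395]
tcp_rot: [[-0.995, 0.102, 0.002], [0.102, 0.995, -0.001], [-0.002, -0.001, -1.0]]
force: [0.5, 0.0, 0.1]
opening: 0.001
grasp_force: 0.0
```

Emit:
apply_moves --steps '[[[0,0,0,0,0,0,0.7],[0,0,0,0,0,0,0.7],[0,0,0,0,0,0,0.7],[0,0,0,0,0,0,0.7]]]'

```text
time_s: 15.35
position: [0.437, -0.1151, 0.2365]
tcp_rot: [[-0.995, 0.101, -0.002], [0.101, 0.995, 0.001], [0.002, 0.001, -1.0]]
force: [-0.4, 0.1, -0.0]
opening: 0.369
grasp_force: 0.0
```

Run:
```python
from h import *
L=np.load('L.npz');print(tl());c=bot.camera_model('wrist');im=bot.capture('wrist');cv2.imwrite('pics/w5.png',im)
g=cv2.cvtColor(im,cv2.COLOR_BGR2GRAY).astype(np.float32)
lc=lambda uv,z:(lambda W:np.c_[(W-L['org'])@L['n'],(W-L['org'])@L['d']])(world(c,uv,z)[:,:2])
fr=[(u,223+np.diff(g[223:243,u]).argmax()+.5) for u in range(240,304,6)]
q=lc(fr,.053);print('front x',q[:,0].round(4),'angle deg',np.degrees(np.polyfit(q[:,1],q[:,0],1)[0]))
r=[(295+np.diff(g[v,295:330]).argmin()+.5,v) for v in range(234,246,2)]
print('in y',lc(r,.053)[:,1].round(4))
```

```text
{'t': 15.35, 'x': np.float64(-0.06839406150542789), 'y': np.float64(-0.16940206445764436), 'z': np.float64(0.23646806425428382), 'yawerr': np.float64(0.06701755007313133), 'F': array([-0.4,  0.1, -0. ])}
front x [-0.0307 -0.0307 -0.0307 -0.0307 -0.0307 -0.0307 -0.0306 -0.0306 -0.0306
 -0.0306 -0.0306] angle deg 0.08313281156671559
in y [-0.1384 -0.1384 -0.1383 -0.1382 -0.1382 -0.1381]
```

View pics/w5.png

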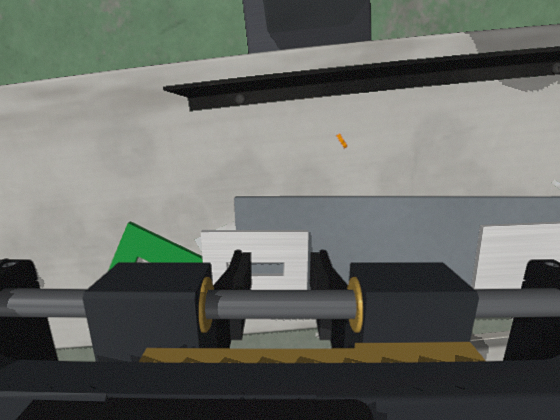

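The plate's inner edge is now at y = −138.3 mm (column ~309), so its centre is near −198 mm. It is parallel to the strip at x ≈ 15 mm, and the arm is clear.

```bash
python3 -c "
from rig import bot
print(bot.hand_in())"
```

```text
the job is handed in; nothing more can be done
None
```

I handed the job in with the slotted plate flat against the strip (about 0.1° off parallel) and about 38 mm past the ledge's right (−y) end by the last wrist-camera measurement; the arm was clear, I touched nothing else, and no verdict came back.

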